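# Load the receipt pad into the counter frame

## Task

Take the receipt pad from the sloping rest and load it into the metal counter frame from your side: enter its lower edge tilted into the chamfered groove, then straighten it under the two hooked tops until it sits fully down in the groove and lies back against both side strips. Keep its head end up and its printed side facing away from you, let go of it, and do not disturb the other things on the table.

Things in the scene. Friction and masses are not known exactly. Their poses are not given: they have to be found in the camera images.
- pad: stiff white receipt pad, 124 long x 74 wide x 11 mm thick, 60 g. Origin: centre of its plain underside. z: normal, out of the printed side (that face is at z=+11 mm); x: towards the head (upper) end, head edge at x=+62 mm; y: across the width. Grip it across its 11 mm at the middle of the head edge, which overhangs the rest.
- pad_head (a point): middle of the pad's head (upper) edge, halfway through its thickness
- pad_foot (a point): middle of the pad's foot (lower) edge, halfway through its thickness
- rest: brown wooden rest, fixed, 110x90 mm base, on which the pad stands at the start, leaning 30 deg from vertical, its top towards the robot (rest -x), printed side away and up (rest +x). Its board, 60 mm wide, backs only the lower 78 mm of the pad's 124; the upper 46 mm stands free on both sides. Origin: centre of the underside; z up.
- frame: metal counter frame on a pale wooden base 120x112x12 mm, fixed; loaded from the robot's side (its -x). Overall 160 mm high, 112 wide. Origin: centre of the base's underside; z up, x away from the loading side.
- seat: the frame's metalwork; leans 6 deg back, top away from loader. Origin: middle of groove floor at the strips' inner face; z up the strips, x away from loader. Groove: x 0 to -14 mm, floor z=0, y +-42 between end cheeks 18 mm high; front wall straight to z=4, then a 40 deg chamfer opens it to x=-27, z=18. Far wall 22 mm high. Side strips at y +-27..42, up to z=138; clear between.
- seat_foot (a point): where the pad's foot point is when seated: on the groove floor, 5.5 mm in front of the strips' inner face
- seat_head (a point): where the pad's head point is when seated, 124 mm up from seat_foot along seat z. A hook tops each side strip: 15 mm wide (y +-27..42), underside at seat z=132, reaching to seat x=-31, so the pad cannot be lowered upright but must come in tilted about 15 deg or more, head towards the loader, then be straightened. Between the hooks 54 mm is open for the fingers.
- stapler: red and black stapler, 135x32x50 mm, lying between rest and frame; bystander, leave alone. Origin: centre of underside
- masking_tape: roll of beige masking tape lying flat, 94 mm across, 19 mm high; bystander, leave alone. Origin: centre of underside
- table_can_3: small yellow and red paint can, 75 mm across, 76 mm high, at the left; bystander, leave alone. Origin: centre of underside

How it is judged (in metres and radians):
On the way:
1. the pad's lower edge is in the groove (foot point within 15 mm of its seat) while the pad is still tilted at least 8 degrees from its seated attitude (distance between pad_foot and seat_foot below 0.015 m and angle between the z axis of pad and the x axis of seat, either way round above 0.14 rad), for 0.1 s.
At the end, for the whole second after the job is handed in: The pad stands in the frame at rest, released: foot point within 9 mm and head point within 12 mm of the seat's, face within 5 degrees of parallel to the side strips, printed side away from the loader (its plain underside more than 7 mm on the loader's side of the strips' inner face) (distance between pad_foot and seat_foot below 0.009 m and distance between pad_head and seat_head below 0.012 m and angle between the z axis of pad and the x axis of seat, either way round below 0.09 rad and linear speed of pad below 0.02 m/s and x of pad in the frame of seat below -0.007 m); the robot touches nothing.
It fails at once if the stapler is moved more than 30 mm (distance of stapler from where it was at the start of the episode above 0.03 m).
It fails at once if the masking tape is moved more than 30 mm (distance of masking_tape from where it was at the start of the episode above 0.03 m).
It fails at once if the small paint can is moved more than 30 mm (distance of table_can_3 from where it was at the start of the episode above 0.03 m).
It also fails if it takes over 46 s, if anything falls off the work surface, if the arm or the gripper's body presses on something with over 40 N, if the wrist force passes 120 N, or if a joint passes its speed limit or range.

## Robot

A 6-joint arm with a two-finger parallel gripper is mounted at the origin on a cart in front of the work surface, level with it; the furniture and walls round the work are solid. World frame = base frame: x ahead of the robot, y to its left, z up, the work surface at z = 0. Lengths are in mm, angles in rad, forces in N, time in s.
With the tool pointing down it reaches from about 275 to 750 mm from the base axis. Payload 10.2 kg.
Tool frame: the origin (TCP) lies at the centre of the arm's flange, where the gripper is bolted on; the fingertips stand 173 mm ahead of it and the grasp point (between the pads) lies 155 mm ahead of it; z points along the fingers, y is the line along which they close (so a half turn about z gives the same grasp; the last joint's range is limited). The gripper opens to 85 mm and grips with 20 to 120 N. Pads are 22 mm wide; open, the fingers measure 114 mm over their backs; the gripper's body (76 mm by 85 mm) begins 54 mm behind the grasp point. The pads swing forward as they close: fully open they stand 13 mm farther back than shut.
Start: joints at [-1.538, 0.313, 1.498, -0, 1.331, -0.223], TCP at [132.822, -507.928, 404.694] pointing down, gripper open.
Joint ranges: [-2.94, 2.94], [-0.97, 2.17], [0.19, 2.56], [-1.23, 4.37], [0.02, 3.11], [-2.88, 2.88]. Speed limits (rad/s): [2.39, 2.39, 3.01, 3.14, 3.14, 3.14].

## Interface

Orientations are given as a unit quaternion [w, x, y, z].
In Python, from rig import ctrl gives the robot as it stands.
- The arm moves only by the tool steer_hand, called after "Emit:" as a command line: name --argument value ..., lists and objects as JSON in quotes. Schema: {"type":"object","properties":{"increments":{"type":"object","properties":{"sx":{"type":"array","items":{"type":"number"},"minItems":1,"maxItems":8},"sy":{"type":"array","items":{"type":"number"},"minItems":1,"maxItems":8},"sz":{"type":"array","items":{"type":"number"},"minItems":1,"maxItems":8},"ax":{"type":"array","items":{"type":"number"},"minItems":1,"maxItems":8},"ay":{"type":"array","items":{"type":"number"},"minItems":1,"maxItems":8},"az":{"type":"array","items":{"type":"number"},"minItems":1,"maxItems":8}},"additionalProperties":false,"required":["sx","sy","sz","ax","ay","az"]},"finger_gap":{"type":"number"},"clamp_n":{"type":"number"},"only":{"type":"string"},"quiet":{"type":"boolean"},"lines":{"type":"string"}},"required":["increments"],"additionalProperties":false}. increments is an object with one list for each field, all of the same length, 1 to 8, a row being the entries at one place: sx, sy, sz (the shift in units of 25 mm), ax, ay, az (a rotation vector in units of 0.25 rad); each row is the pose to reach, as a shift and turn from the pose commanded when the call began, along the tool's axes at that moment; what a row does not reach only later rows make up. A row lasts 1/10 s, in which the tool goes at most 50 mm and 0.15 rad, less where a joint would pass 70% of its speed; a pose out of reach is approached as far as the arm can. finger_gap is the opening from 0.0 (shut) to 1.0 (fully open), set as the call begins (left out keeps the last). The fingers move at their own pace and stop on an object; clamp_n is the grip in N (left out, the last holds). Time passes only in rows, so rows that do not move let the fingers close. The tool returns the time, the measured TCP pose, the force, the opening and the grip force at its end. only (a regular expression) keeps the lines of the reply that match it, lines (a string "A,B") keeps lines A to B, and quiet returns only ok. Input that does not fit is refused with a message, and nothing moves.
- ctrl.sense(): the state, without advancing time (a new reading comes with each control period).
- ctrl.capture(name): name is "side" or "top"; returns the picture (480x640x3 uint8, red, green, blue); there is no depth.
- ctrl.calibration(name): a dict with "fx", "fy", "cx", "cy" (pixels), "distortion" ([k1, k2, p1, p2, k3] as OpenCV has them; the pictures are not rectified), "position" and "attitude" of the camera in the world. Camera axes: x right, y down, z forward; pixel columns grow to the right and rows downward; lengths in mm; the calibration is good to about 2 mm. A picture is of the moment at which its call begins. calibration takes no time and is no camera call.
- ctrl.finish_job(): hands the job in; it is judged then, once.
The state is a dict: "time_s": time; "joints": joint angles; "dq": joint speeds; "tau": joint torques, N m; "eef_pos": TCP position; "ee_rot": TCP orientation; "force": force on the tool from outside, world axes, zero at the start; "wrist_torque": the same for the moment, N m; "grip_width": opening from 0.0 (shut) to 1.0 (fully open); "grip_force": force on a finger pad.
Only numpy, scipy, OpenCV 4.12 (cv2) and the standard library are available. Lean on these libraries where they do the work, as an engineer would, in place of code of your own. Each camera call takes 0.05 s, during which the arm holds its last target. There are 200 camera calls.

## Working session

There is one attempt and no reset: what is moved stays moved. The work goes in short steps, Python scripts to look and compute and a tool call to move; the robot and the scene stay as the last step left them, time stands still between calls to the robot, and variables do not carry over. Pictures are saved under pics/ and viewed, at most 11 in all, crops included, and the job is handed in when it is done.

```bash
ls; mkdir -p pics
```

Run:
```python
from rig import ctrl
import cv2
for n in("side","top"):
    cv2.imwrite(f"pics/{n}0.png",ctrl.capture(n)[:,:,::-1]); print(n,ctrl.calibration(n))
print(ctrl.sense())
```

```text
pics
rig.py
side {'fx': 453.3409080276563, 'fy': 453.3409080276563, 'cx': 316.6371277578941, 'cy': 245.49055266605453, 'distortion': array([0.02368157, 0.        , 0.        , 0.        , 0.        ]), 'position': array([ 398.64694941, -679.89043076,  482.90460324]), 'attitude': array([-0.53595474,  0.83873958, -0.08749642,  0.04015968])}
top {'fx': 439.28075113462353, 'fy': 439.28075113462353, 'cx': 320.0418623763795, 'cy': 242.15970906005998, 'distortion': array([-0.07029297,  0.        ,  0.        ,  0.        ,  0.        ]), 'position': array([ 515.52597307,  106.8260945 , 1137.4423155 ]), 'attitude': array([-0.01948378,  0.71692068, -0.69679385,  0.01111076])}
{'time_s': 0.1, 'joints': array([-1.53837020e+00,  3.13390019e-01,  1.49833854e+00, -2.69251666e-05,
        1.33099246e+00, -2.23413074e-01]), 'dq': array([ 0.00098966, -0.002799  , -0.00036653,  0.00082479, -0.00410148,
        0.00025829]), 'tau': array([ 3.14234319e-03, -4.12896287e+01, -2.60142034e+01, -1.91731860e-04,
        2.99741594e-03, -6.17899385e-07]), 'eef_pos': array([ 132.83362139, -507.88734931,  404.20274869]), 'ee_rot': array([-5.62859794e-04,  9.91828872e-01,  1.27574179e-01,  4.07780295e-05]), 'force': array([0.68155884, 0.79285692, 0.45131666]), 'wrist_torque': array([0.02648024, 0.00108172, 0.01205979]), 'grip_force': 0.0, 'grip_width': 0.9979242820887472}
```

View pics/side0.png

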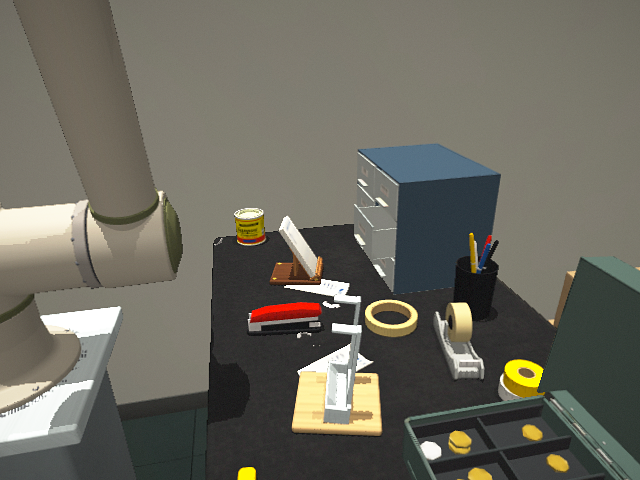

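View pics/top0.png

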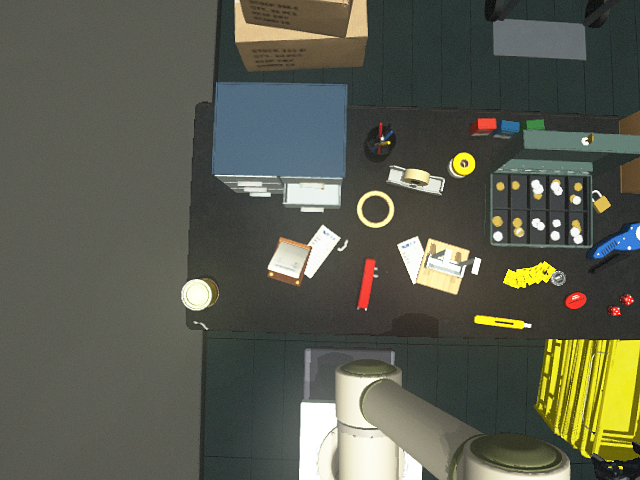

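The side view shows the pad leaning at about (297,245) on the rest and the frame at about (340,390). In the top view the pad is at about (290,258) and the frame at about (445,265). Next I'll enlarge both.

Create h.py:
```python
import numpy as np, cv2
from scipy.spatial.transform import Rotation as R
from rig import ctrl
def rot(q): return R.from_quat(np.roll(np.asarray(q,float),-1))
def cam(n):
    c=ctrl.calibration(n); K=np.array([[c["fx"],0,c["cx"]],[0,c["fy"],c["cy"]],[0,0,1]])
    return K,np.array(c["distortion"]),rot(c["attitude"]).as_matrix(),np.array(c["position"])
def ray(n,p):
    K,D,A,o=cam(n); u=cv2.undistortPoints(np.array([[p]],float),K,D)[0,0]
    d=A@np.r_[u,1]; return o,d/np.linalg.norm(d)
def plane(n,p,z): o,d=ray(n,p); return o+d*(z-o[2])/d[2]
def tri(ps,pt):
    (o1,d1),(o2,d2)=ray("side",ps),ray("top",pt)
    s=np.linalg.lstsq(np.c_[d1,-d2],o2-o1,rcond=None)[0]
    a,b=o1+s[0]*d1,o2+s[1]*d2; return (a+b)/2,np.linalg.norm(a-b)
def proj(n,X):
    K,D,A,o=cam(n); return cv2.projectPoints(np.atleast_2d((np.atleast_2d(X)-o)@A),np.zeros(3),np.zeros(3),K,D)[0][:,0]
def crop(im,x,y,w,h,k):
    c=cv2.resize(im[y:y+h,x:x+w],None,fx=k,fy=k,interpolation=cv2.INTER_NEAREST).copy()
    for i in range(0,w,10):
        cv2.line(c,(i*k,0),(i*k,5),(0,255,0),1); cv2.putText(c,str(x+i),(i*k,14),0,.33,(0,255,0),1)
    for j in range(0,h,10):
        cv2.line(c,(0,j*k),(5,j*k),(0,255,0),1); cv2.putText(c,str(y+j),(6,j*k+4),0,.33,(0,255,0),1)
    return c
```

Run:
```python
from h import *
s=cv2.imread("pics/side0.png");t=cv2.imread("pics/top0.png")
a=crop(s,260,210,80,80,5)[:400]; b=crop(t,255,225,80,80,5)
cv2.imwrite("pics/c1.png",np.hstack([a,b]))
a=crop(s,285,290,110,150,4); b=crop(t,405,225,90,75,4); b=np.vstack([b,np.zeros((300,360,3),np.uint8)])
cv2.imwrite("pics/c2.png",np.hstack([a,b])[:600,:800])
```

```text
(no output)
```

View pics/c1.png

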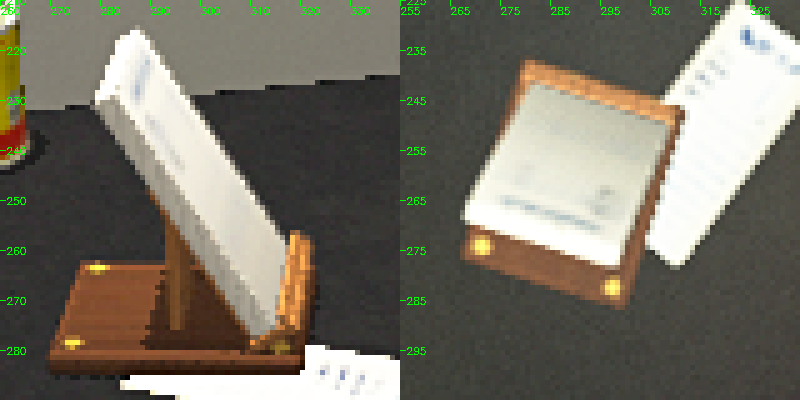

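View pics/c2.png

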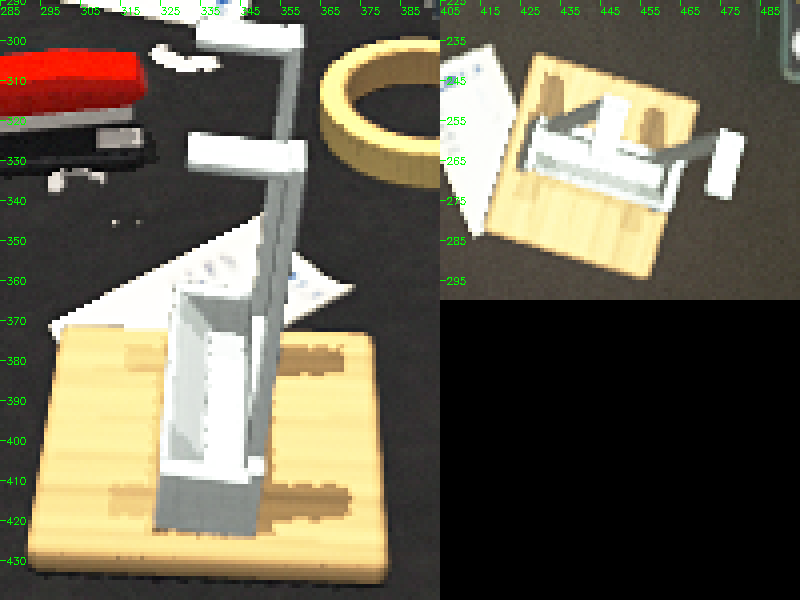

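The crops show the pad's head underside corners at side (279,231) and (284,217), and at top (268,268) and (299,278). The frame's base corners are at top (429,239), (469,250), (457,294) and (416,283), and its hook tops are visible in both views. I'll refine these with masks.

Create m.py:
```python
from h import *
s=cv2.imread("pics/side0.png");t=cv2.imread("pics/top0.png")
def comp(m,seed=None):
    n,l,st,c=cv2.connectedComponentsWithStats(m.astype(np.uint8))
    i=l[seed[1],seed[0]] if seed else 1+np.argmax(st[1:,4]); return (l==i).astype(np.uint8)
def hull(m): return cv2.convexHull(max(cv2.findContours(m,0,cv2.CHAIN_APPROX_NONE)[0],key=len))[:,0]
def wood(im,box,lo,hi):
    x,y,w,h=box; H=cv2.cvtColor(im,cv2.COLOR_BGR2HSV); m=np.zeros(im.shape[:2],np.uint8)
    m[y:y+h,x:x+w]=cv2.inRange(H,lo,hi)[y:y+h,x:x+w]; return comp(m)
# frame base top
m=wood(t,(405,225,80,80),(8,60,60),(30,255,255)); P=np.array([plane("top",p,12)[:2] for p in hull(m)],np.float32)
r=cv2.minAreaRect(P); print("base",r); print(cv2.boxPoints(r))
m=wood(s,(285,325,110,120),(8,60,60),(30,255,255))
q=cv2.approxPolyDP(hull(m),4,True)[:,0];print("side base px",q.tolist()); print([plane("side",p,12).round(1).tolist() for p in q])
# rest base
m=wood(t,(255,225,70,70),(5,70,40),(25,255,255)); P=np.array([plane("top",p,10)[:2] for p in hull(m)],np.float32)
print("rest",cv2.minAreaRect(P))
# pad white top
H=cv2.cvtColor(t,cv2.COLOR_BGR2HSV); m=comp((H[...,1]<60)&(H[...,2]>110),(285,255)); q=cv2.approxPolyDP(hull(m),2.5,True)[:,0];print("pad top",m.sum(),q.tolist())
H=cv2.cvtColor(s,cv2.COLOR_BGR2HSV); m=np.zeros((480,640),bool); m[205:285,270:325]=((H[...,1]<40)&(H[...,2]>150))[205:285,270:325]; m=comp(m,(297,245)); q=cv2.approxPolyDP(hull(m),2.5,True)[:,0];print("pad side",m.sum(),q.tolist())
print("headUnear",tri((279.5,231),(299,278))); print("headUfar",tri((284.5,217),(268,268)))
# hooks: near (y-) hook front corners & far
for a,b in [((332,331.5),(475,274.5)),((332.5,323),(472,273)),((334,302.5),(447,267))]: print(tri(a,b))
```

```bash
python3 m.py
```

```text
base ((510.77545166015625, -196.9921417236328), (119.32054901123047, 124.85973358154297), 76.35462188720703)
[[ 436.03314 -240.24052]
 [ 557.3686  -269.6964 ]
 [ 585.51776 -153.74376]
 [ 464.1823  -124.28787]]
side base px [[300, 373], [376, 373], [381, 434], [294, 432]]
[[465.6, -133.6, 12.0], [578.9, -159.1, 12.0], [549.7, -271.1, 12.0], [440.2, -244.0, 12.0]]
rest ((513.1288452148438, 198.5999755859375), (91.07698822021484, 110.25502014160156), 74.45845794677734)
pad top 966 [[281, 242], [308, 250], [298, 277], [267, 268]]
pad side 925 [[287, 215], [316, 258], [311, 276], [279, 231]]
headUnear (array([475.54673139, 165.52741873, 123.75078505]), np.float64(0.6204189844659103))
headUfar (array([495.74316126, 237.85166996, 124.66952841]), np.float64(0.8113462022058137))
(array([ 495.34954272, -231.4116314 ,  152.65347626]), np.float64(0.5803413727304048))
(array([ 498.36940911, -222.4564789 ,  158.60921709]), np.float64(0.012390462152218293))
(array([ 511.49636536, -167.67158678,  152.75567433]), np.float64(2.5550645492660067))
```

Create g.py:
```python
from h import *
def frameR(yaw,lean): # x horizontal away rotated by yaw, leaned about y
    return R.from_euler('z',yaw,degrees=True)*R.from_euler('y',lean,degrees=True)
def rel(p,Rt):
    s=ctrl.sense(); A=rot(s["ee_rot"]); d=A.inv().apply(np.array(p)-s["eef_pos"]); r=(A.inv()*Rt).as_rotvec()
    print("row",d.round(1).tolist(),r.round(3).tolist(),"dist",np.linalg.norm(d).round(),"ang",np.linalg.norm(r).round(2))
def toolR(Rp): # pad rot (x head, z printed normal) -> tool: z=-padx, y=+padz
    P=Rp.as_matrix(); z=-P[:,0]; y=P[:,2]; return R.from_matrix(np.c_[np.cross(y,z),y,z])
def padR(yaw,lean): # lean deg: head away from loader positive; padz away
    F=frameR(yaw,lean).as_matrix(); return R.from_matrix(np.c_[F[:,2],np.cross(F[:,0],F[:,2]),F[:,0]])
```

Run:
```python
from g import *
F=frameR(-13.7,6)
for n,l,a,b in [("y-27",(-31,-27,138),(332,323.25),(471.5,273.1)),("y-42",(-31,-42,138),(332,330.75),(477.5,274.75)),("y27",(-31,27,138),(334.25,301.75),(450,266.25)),("y42",(-31,42,138),(333.75,296.25),(444.25,265))]:
    X,e=tri(a,b); print(n,X.round(1),round(e,2),"seat org",(X-F.apply(l)).round(1))
rel((383.6,229.9,318.4),toolR(padR(-15.5,-30)))
```

```text
y-27 [ 498.  -221.6  157.7] 0.17 seat org [ 520.3 -199.3   17.2]
y-42 [ 494.7 -235.6  156.8] 0.02 seat org [ 520.6 -198.7   16.3]
y27 [ 512.1 -172.9  157.2] 0.13 seat org [ 521.6 -203.    16.7]
y42 [ 514.4 -159.8  157.6] 0.24 seat org [ 520.4 -204.5   17.1]
row [429.3, -650.2, 86.6] [-0.476, 0.272, -1.02] dist 784.0 ang 1.16
```

Units first: shifts go in units of 25 mm and turns go in units of 0.25 rad. So 350 mm is 14, 200 mm is 8, -1.02 rad is -4.08.

Emit:
steer_hand --increments '{"sx": [2,4,6,8,10,12,14,17.172],"sy": [-3,-6,-9,-12,-15,-18,-21,-26.008],"sz": [0.4,0.8,1.2,1.6,2,2.4,2.8,3.464],"ax": [-0.24,-0.48,-0.72,-0.96,-1.2,-1.44,-1.68,-1.904],"ay": [0.12,0.28,0.4,0.56,0.68,0.8,0.96,1.088],"az": [-0.52,-1,-1.52,-2.04,-2.56,-3.08,-3.6,-4.08]}' --finger_gap 0.6 --clamp_n 60

```text
time_s: 0.9
eef_pos: [261.9, -130.1, 360.3]
ee_rot: [0.208, 0.767, 0.586, 0.157]
force: [1.7, -0.1, -0.2]
grip_width: 0.601
grip_force: 0.0
```

Run:
```python
from g import *
rel((383.6,229.9,318.4),toolR(padR(-15.5,-30)))
```

```text
row [379.5, -1.2, 46.5] [0.003, 0.001, 0.004] dist 382.0 ang 0.01
```

Emit:
steer_hand --increments '{"sx": [15.18,15.18,15.18,15.18,15.18,15.18,15.18,15.18],"sy": [-0.048,-0.048,-0.048,-0.048,-0.048,-0.048,-0.048,-0.048],"sz": [1.86,1.86,1.86,1.86,1.86,1.86,1.86,1.86],"ax": [0.012,0.012,0.012,0.012,0.012,0.012,0.012,0.012],"ay": [0.004,0.004,0.004,0.004,0.004,0.004,0.004,0.004],"az": [0.016,0.016,0.016,0.016,0.016,0.016,0.016,0.016]}'

```text
time_s: 1.7
eef_pos: [366.7, 171.5, 325.6]
ee_rot: [0.205, 0.77, 0.583, 0.156]
force: [1.4, -2.1, 0.5]
grip_width: 0.598
grip_force: 0.0
```

Emit:
steer_hand --increments '{"sx": [0,0,0,0],"sy": [0,0,0,0],"sz": [0,0,0,0],"ax": [0,0,0,0],"ay": [0,0,0,0],"az": [0,0,0,0]}'

```text
time_s: 2.1
eef_pos: [366.6, 168.5, 326.0]
ee_rot: [0.205, 0.771, 0.583, 0.156]
force: [0.6, -1.2, 0.4]
grip_width: 0.601
grip_force: 0.0
```

Run:
```python
from g import *
print(ctrl.sense()["joints"].round(2))
rel((383.6,229.9,318.4),toolR(padR(-15.5,-30)))
rel((422.2,219.2,249.1),toolR(padR(-15.5,-30)))
s=ctrl.capture("side")[:,:,::-1];t=ctrl.capture("top")[:,:,::-1]
a=crop(s,240,160,100,100,4); b=crop(t,235,205,100,100,4)
cv2.imwrite("pics/d1.png",np.hstack([a,b]))
```

```text
[ 0.18  0.08  2.04 -0.41  0.58  0.76]
row [63.7, -4.1, 6.5] [-0.002, 0.002, -0.005] dist 64.0 ang 0.01
row [63.8, -3.9, 86.6] [-0.002, 0.002, -0.005] dist 108.0 ang 0.01
```

View pics/d1.png

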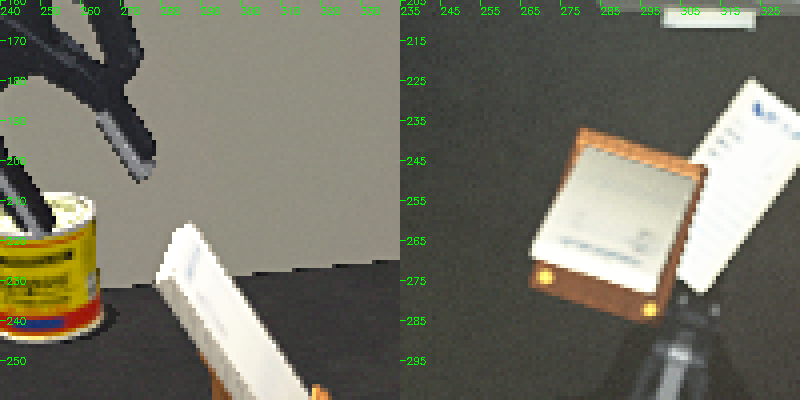

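The gripper stands short of the pad, with its tips at about side (277,203). The pad still looks undisturbed. I'll finish the pregrasp and then approach.

Scaled: 3 mm is 0.12, -2 mm is -0.08, -0.005 rad is -0.02.

Emit:
steer_hand --increments '{"sx": [1.28,2.548,2.548,2.548,2.548],"sy": [-0.08,-0.164,-0.164,-0.164,-0.164],"sz": [0.12,0.26,0.26,0.26,0.26],"ax": [0,-0.008,-0.008,-0.008,-0.008],"ay": [0,0.008,0.008,0.008,0.008],"az": [0,-0.02,-0.02,-0.02,-0.02]}'

```text
time_s: 2.7
eef_pos: [383.4, 230.3, 318.3]
ee_rot: [0.206, 0.769, 0.585, 0.157]
force: [0.3, 0.2, 0.3]
grip_width: 0.599
grip_force: 0.0
```

Run:
```python
from g import *
rel((422.2,219.2,249.1),toolR(padR(-15.5,-30)))
s=ctrl.capture("side")[:,:,::-1];t=ctrl.capture("top")[:,:,::-1]
a=crop(s,240,160,100,100,4); b=crop(t,235,205,100,100,4)
cv2.imwrite("pics/d2.png",np.hstack([a,b]))
```

```text
row [-0.4, 0.4, 80.1] [-0.001, -0.001, 0.001] dist 80.0 ang 0.0
```

View pics/d2.png

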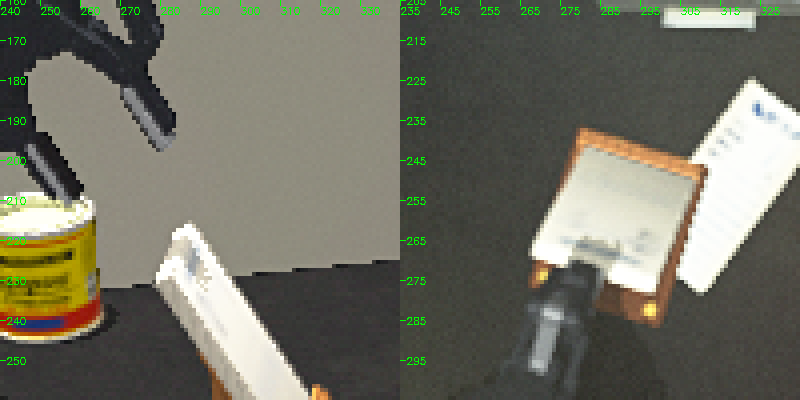

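The fingers straddle the line of the pad, with tips at side (281,196) and (257,211), and their midline meets the head's middle at (283,223). In the top view they are centred on the head edge. I'll approach and grip.

Emit:
steer_hand --increments '{"sx": [0,0,0,0,0,0],"sy": [0,0,0,0,0,0],"sz": [1,2,2.8,3.2,3.2,3.2],"ax": [0,0,0,0,0,0],"ay": [0,0,0,0,0,0],"az": [0,0,0,0,0,0]}'

```text
time_s: 3.4
eef_pos: [422.0, 220.5, 249.5]
ee_rot: [0.206, 0.768, 0.585, 0.157]
force: [0.2, 1.1, 0.3]
grip_width: 0.602
grip_force: 0.0
```

Emit:
steer_hand --increments '{"sx": [0,0,0,0,0,0,0,0],"sy": [0,0,0,0,0,0,0,0],"sz": [0,0,0,0,0,0,0,0],"ax": [0,0,0,0,0,0,0,0],"ay": [0,0,0,0,0,0,0,0],"az": [0,0,0,0,0,0,0,0]}' --finger_gap 0 --clamp_n 50

```text
time_s: 4.2
eef_pos: [421.7, 220.8, 249.4]
ee_rot: [0.206, 0.768, 0.586, 0.157]
force: [-4.3, 1.2, 4.9]
grip_width: 0.12
grip_force: 49.1
```

```bash
python3 -c "
from g import *
s=ctrl.sense();print(s['force'],s['wrist_torque'])"
```

```text
[-4.31924965  1.19228308  4.91294938] [ 0.20146638  0.62659893 -0.08495037]
```

Gripped: 0.12 opening is about 10 mm, at 49 N. Next is the lift along the pad, and I'll compute the hover pose.

Add to g.py:
```python
SO=np.array([520.7,-201.4,17.0]); YAW=-14.; L=265.; OFF=0.0  # foot = TCP+L*tz + OFF*(seat y)
def pose(foot,th): # seat-frame foot point, tilt deg -> TCP pos, tool R
    S=frameR(YAW,6); Rt=toolR(padR(YAW,6-th)); f=SO+S.apply(foot)
    return f-L*Rt.apply([0,0,1])-OFF*S.apply([0,1,0]),Rt
```

```text
(no output)
```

Emit:
steer_hand --increments '{"sx": [0,0,0,0,0],"sy": [0,0,0,0,0],"sz": [-0.6,-1.6,-2.8,-4,-4],"ax": [0,0,0,0,0],"ay": [0,0,0,0,0],"az": [0,0,0,0,0]}'

```text
time_s: 4.7
eef_pos: [373.0, 234.4, 338.5]
ee_rot: [0.206, 0.768, 0.585, 0.16]
force: [0.2, 0.2, -1.5]
grip_width: 0.121
grip_force: 49.0
```

Run:
```python
from g import *
p,r=pose((-75,0,100),20); print(p); rel(p,r); print(ctrl.sense()["force"])
```

```text
[ 396.26384419 -170.37458179  381.42019175]
row [-384.1, 133.9, 26.6] [0.283, 0.005, -0.022] dist 408.0 ang 0.28
[ 0.19481403  0.21479737 -1.47472037]
```

Scaled: -280 mm is -11.2, -245 mm is -9.8, 0.22 rad is 0.88.

Emit:
steer_hand --increments '{"sx": [-1.4,-2.8,-4.2,-5.6,-7,-8.4,-9.8,-11.2],"sy": [0.48,0.96,1.48,1.96,2.44,2.92,3.4,3.92],"sz": [0,0,0.2,0.32,0.48,0.6,0.68,0.8],"ax": [0.12,0.24,0.36,0.48,0.6,0.72,0.8,0.88],"ay": [0,0,0,0,0,0,0,0],"az": [0,0,0,-0.04,-0.04,-0.04,-0.04,-0.08]}'

```text
time_s: 5.5
eef_pos: [390.9, -63.1, 366.6]
ee_rot: [0.121, 0.781, 0.607, 0.089]
force: [0.4, -0.4, -1.3]
grip_width: 0.123
grip_force: 48.9
```

Run:
```python
from g import *
p,r=pose((-75,0,100),20); rel(p,r)
```

```text
row [-102.7, 34.5, -4.0] [0.057, 0.009, -0.004] dist 108.0 ang 0.06
```

Emit:
steer_hand --increments '{"sx": [-1.36,-2.72,-4.108,-4.108,-4.108,-4.108,-4.108],"sy": [0.44,0.92,1.38,1.38,1.38,1.38,1.38],"sz": [-0.04,-0.12,-0.16,-0.16,-0.16,-0.16,-0.16],"ax": [0.08,0.16,0.228,0.228,0.228,0.228,0.228],"ay": [0,0.02,0.036,0.036,0.036,0.036,0.036],"az": [0,0,-0.016,-0.016,-0.016,-0.016,-0.016]}'

```text
time_s: 6.2
eef_pos: [396.6, -167.8, 381.6]
ee_rot: [0.096, 0.781, 0.612, 0.076]
force: [0.1, -0.1, 0.2]
grip_width: 0.119
grip_force: 49.0
```

Run:
```python
from g import *
p,r=pose((-75,0,100),20); rel(p,r)
q=ctrl.sense(); A=rot(q["ee_rot"]); T=q["eef_pos"]
for n in("side","top"):
    cv2.imwrite(f"pics/hov_{n}.png",ctrl.capture(n)[:,:,::-1])
# expected pad corners from the TCP: (tool x ±37, y ±5.5, z 141/265)
C=np.array([[x,y,z] for z in(141,265) for x in(-37,37) for y in(-5.5,5.5)])
for n in("side","top"): print(n,[(c.tolist(),u.round(1).tolist()) for c,u in zip(C,proj(n,T+A.apply(C)))])
s=cv2.imread("pics/hov_side.png");t=cv2.imread("pics/hov_top.png")
a=crop(s,260,230,100,150,4); b=crop(t,405,215,100,100,4)
cv2.imwrite("pics/e1.png",np.hstack([a,np.vstack([b,np.zeros((200,400,3),np.uint8)])]))
```

```text
row [-2.6, 0.3, 0.3] [0.001, -0.001, 0.002] dist 3.0 ang 0.0
side [([-37.0, -5.5, 141.0], [259.4, 265.1]), ([-37.0, 5.5, 141.0], [268.4, 263.1]), ([37.0, -5.5, 141.0], [268.8, 238.8]), ([37.0, 5.5, 141.0], [276.8, 236.9]), ([-37.0, -5.5, 265.0], [290.7, 350.0]), ([-37.0, 5.5, 265.0], [299.0, 348.3]), ([37.0, -5.5, 265.0], [296.1, 316.7]), ([37.0, 5.5, 265.0], [303.6, 315.1])]
top [([-37.0, -5.5, 141.0], [479.3, 314.5]), ([-37.0, 5.5, 141.0], [481.1, 309.6]), ([37.0, -5.5, 141.0], [444.6, 304.9]), ([37.0, 5.5, 141.0], [446.3, 300.0]), ([-37.0, -5.5, 265.0], [464.5, 295.6]), ([-37.0, 5.5, 265.0], [466.1, 291.3]), ([37.0, -5.5, 265.0], [433.9, 287.2]), ([37.0, 5.5, 265.0], [435.4, 282.8])]
```

View pics/e1.png

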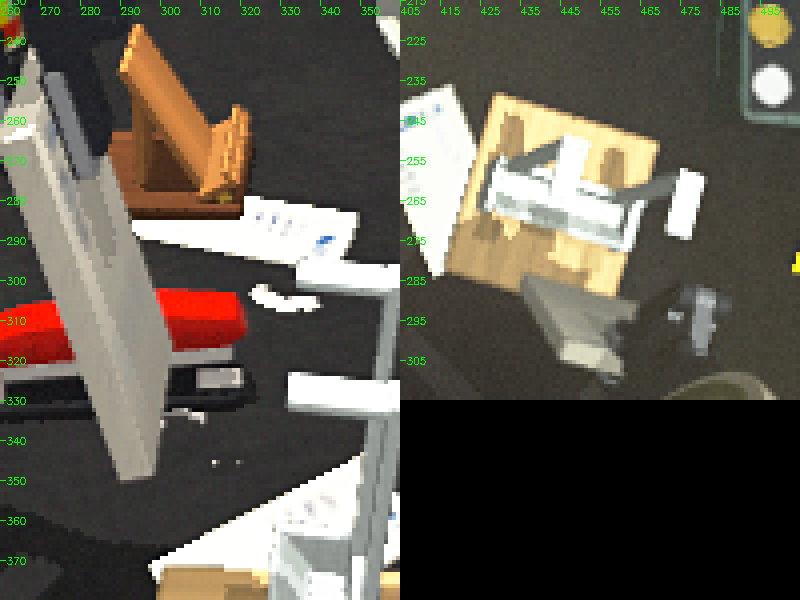

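The pad hangs where predicted. Its near foot corners are at side (290,350) and (298.5,348), against predicted (290.7,350) and (299,348.3), and it sits in front of the hooks. I'll compute the entry in tool axes.

Run:
```python
from g import *
for f in [(-42,0,94),(-7.5,0,12),(-7,0,4)]: p,r=pose(f,20); rel(p,r)
```

```text
row [-2.5, 29.1, 17.4] [0.002, -0.0, 0.002] dist 34.0 ang 0.0
row [-2.6, 33.3, 106.3] [0.002, -0.0, 0.002] dist 111.0 ang 0.0
row [-2.6, 31.1, 114.0] [0.002, -0.0, 0.002] dist 118.0 ang 0.0
```

Scaled: 98 mm is 3.92, 92 mm is 3.68.

Emit:
steer_hand --increments '{"sx": [-0.1,-0.1,-0.1,-0.1,-0.1,-0.1,-0.1,-0.1],"sy": [0.6,1.16,1.2,1.24,1.28,1.28,1.28,1.28],"sz": [0.36,0.8,1.6,2.4,3.2,3.68,3.92,3.92],"ax": [0,0,0,0,0,0,0,0],"ay": [0,0,0,0,0,0,0,0],"az": [0,0,0,0,0,0,0,0]}'

```text
time_s: 7.1
eef_pos: [449.3, -184.1, 294.4]
ee_rot: [0.096, 0.782, 0.611, 0.076]
force: [0.3, -0.3, 0.0]
grip_width: 0.125
grip_force: 49.0
```

Run:
```python
from g import *
for f,th in [((-7.5,0,8),20),((-7,0,4),20)]: p,r=pose(f,th); rel(p,r)
s=ctrl.capture("side")[:,:,::-1];t=ctrl.capture("top")[:,:,::-1]
a=crop(s,260,290,125,150,4); b=crop(t,410,220,75,75,4)
cv2.imwrite("pics/f1.png",np.hstack([a,np.vstack([b,np.zeros((300,300,3),np.uint8)])]))
```

```text
row [0.5, -0.1, 11.9] [0.001, -0.001, 0.001] dist 12.0 ang 0.0
row [0.5, -1.0, 15.8] [0.001, -0.001, 0.001] dist 16.0 ang 0.0
```

View pics/f1.png

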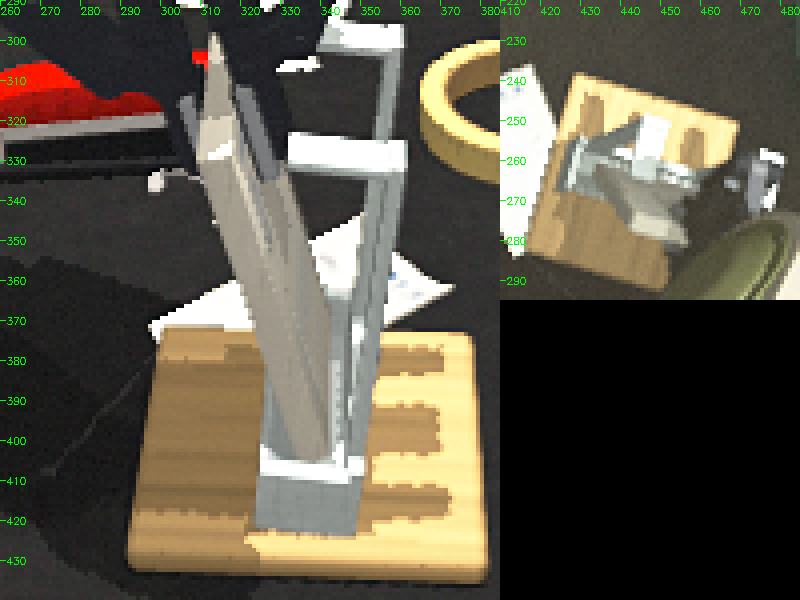

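The pad is in the groove mouth, between the cheeks: its near foot is at side (333–341,404) against the cheek's (323–348,404). Next I'll lower it onto the floor gently.

Emit:
steer_hand --increments '{"sx": [0.02,0.02,0.02,0.02,0.02],"sy": [-0.012,-0.012,-0.02,-0.028,-0.028],"sz": [0.16,0.32,0.44,0.56,0.56],"ax": [0,0,0,0,0],"ay": [0,0,0,0,0],"az": [0,0,0,0,0]}'

```text
time_s: 7.7
eef_pos: [452.1, -184.5, 280.6]
ee_rot: [0.097, 0.782, 0.611, 0.076]
force: [0.3, 1.1, -0.9]
grip_width: 0.12
grip_force: 48.9
```

Emit:
steer_hand --increments '{"sx": [0,0,0],"sy": [0,0,0],"sz": [0.04,0.08,0.08],"ax": [0,0,0],"ay": [0,0,0],"az": [0,0,0]}'

```text
time_s: 8.0
eef_pos: [452.6, -184.8, 279.3]
ee_rot: [0.097, 0.782, 0.611, 0.076]
force: [0.6, -0.3, 2.2]
grip_width: 0.121
grip_force: 49.2
```

Run:
```python
from g import *
for f,th in [((-7,0,3),20),((-6.5,0,2.5),13),((-6,0,1.5),6),((-5.5,0,1),0)]: p,r=pose(f,th); rel(p,r)
```

```text
row [0.3, -1.0, 1.2] [0.003, 0.0, 0.001] dist 2.0 ang 0.0
row [0.3, 31.6, 3.9] [0.125, 0.0, 0.001] dist 32.0 ang 0.12
row [0.3, 63.5, 11.0] [0.247, 0.0, 0.001] dist 64.0 ang 0.25
row [0.3, 90.3, 19.9] [0.352, 0.001, 0.001] dist 92.0 ang 0.35
```

Emit:
steer_hand --increments '{"sx": [0,0.012,0.012,0.012,0.012,0.012,0.012,0.012],"sy": [0,0.4,0.84,1.264,1.68,2.12,2.54,2.54],"sz": [-0.04,-0.02,0.04,0.12,0.2,0.28,0.38,0.38],"ax": [0,0.168,0.332,0.5,0.664,0.828,0.988,0.988],"ay": [0,0,0,0,0,0,0,0],"az": [0,0,0,0,0,0,0,0]}'

```text
time_s: 8.8
eef_pos: [515.4, -200.1, 286.0]
ee_rot: [0.0, 0.788, 0.616, -0.0]
force: [-0.4, -1.1, 9.1]
grip_width: 0.122
grip_force: 50.6
```

Run:
```python
from g import *
for f,th in [((-6,0,1.5),6),((-5.5,0,1.5),0)]: p,r=pose(f,th); rel(p,r)
s=ctrl.capture("side")[:,:,::-1];t=ctrl.capture("top")[:,:,::-1]
a=crop(s,260,290,125,150,4); b=crop(t,410,220,75,75,4)
cv2.imwrite("pics/g1.png",np.hstack([a,np.vstack([b,np.zeros((300,300,3),np.uint8)])]))
```

```text
row [-0.0, -0.4, 1.9] [-0.0, 0.001, 0.001] dist 2.0 ang 0.0
row [-0.1, 27.8, 3.4] [0.105, 0.001, 0.001] dist 28.0 ang 0.1
```

View pics/g1.png

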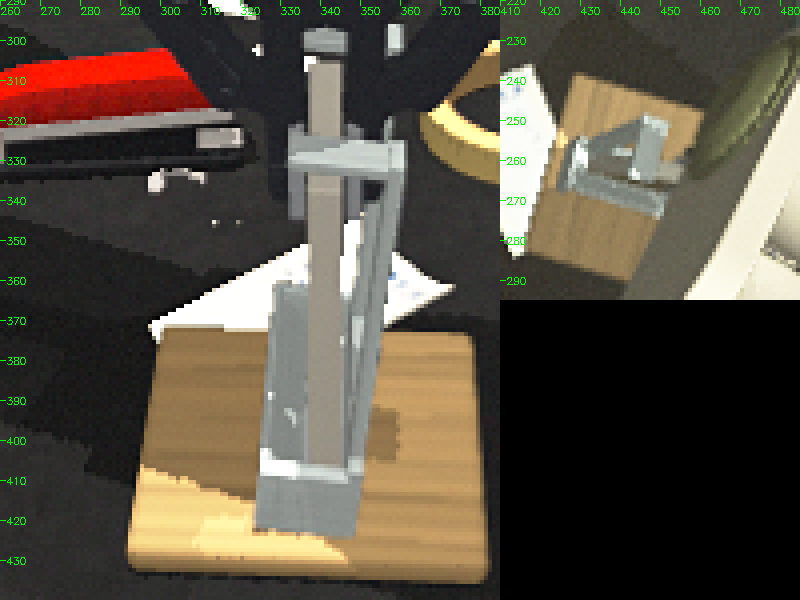

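The pad now stands vertical (6° off its seat) and its top is under the hooks, with about 9 N on the floor. I'll ease up 1 mm and straighten the rest.

Emit:
steer_hand --increments '{"sx": [0,0,0,0,0],"sy": [0,0.36,0.72,1.112,1.112],"sz": [-0.04,-0.02,0,0.04,0.04],"ax": [0,0.14,0.28,0.42,0.42],"ay": [0,0,0,0,0],"az": [0,0,0,0,0]}'

```text
time_s: 9.4
eef_pos: [542.0, -206.6, 284.2]
ee_rot: [-0.042, 0.787, 0.615, -0.033]
force: [-0.6, -1.1, 5.5]
grip_width: 0.124
grip_force: 50.0
```

Run:
```python
from g import *
p,r=pose((-5.5,0,0),0); rel(p,r); q=ctrl.sense(); print(q["wrist_torque"],q["joints"].round(2))
```

```text
row [-0.1, 0.7, 3.1] [-0.001, 0.0, 0.001] dist 3.0 ang 0.0
[-0.03283919  0.20481458  0.0488739 ] [-0.56  0.57  1.45 -0.04  1.23 -0.3 ]
```

Emit:
steer_hand --increments '{"sx": [0,0,0],"sy": [0,0.02,0.02],"sz": [0.028,0.06,0.06],"ax": [0,0,0],"ay": [0,0,0],"az": [0,0,0]}'

```text
time_s: 9.7
eef_pos: [541.6, -206.6, 284.2]
ee_rot: [-0.041, 0.787, 0.615, -0.032]
force: [-1.8, -0.8, 12.5]
grip_width: 0.12
grip_force: 51.0
```

Run:
```python
from g import *
p,r=pose((-5.5,0,0),0); rel(p,r)
s=ctrl.capture("side")[:,:,::-1];t=ctrl.capture("top")[:,:,::-1]
a=crop(s,260,290,125,150,4); b=crop(t,410,220,75,75,4)
cv2.imwrite("pics/i1.png",np.hstack([a,np.vstack([b,np.zeros((300,300,3),np.uint8)])]))
```

```text
row [0.0, 1.0, 3.0] [0.001, 0.001, 0.001] dist 3.0 ang 0.0
```

View pics/i1.png

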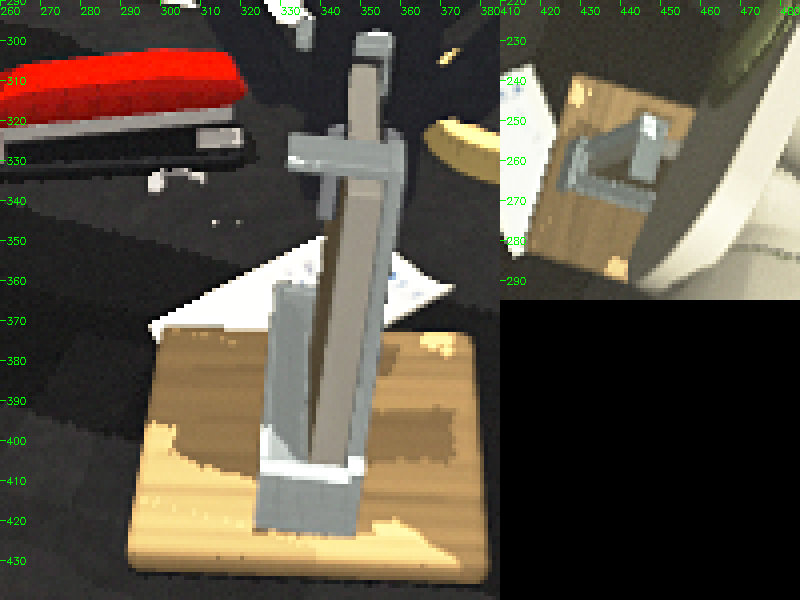

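The pad lies parallel to the strips under the hooks and stands on the floor, as the 12 N reaction confirms. I'll release and withdraw along the fingers.

Emit:
steer_hand --increments '{"sx": [0,0,0,0,0,0],"sy": [0,0,0,0,0,0],"sz": [-0.02,-0.04,-0.04,-0.04,-0.04,-0.04],"ax": [0,0,0,0,0,0],"ay": [0,0,0,0,0,0],"az": [0,0,0,0,0,0]}' --finger_gap 0.4

```text
time_s: 10.4
eef_pos: [541.9, -206.5, 283.5]
ee_rot: [-0.042, 0.787, 0.615, -0.033]
force: [0.6, -0.0, 0.5]
grip_width: 0.399
grip_force: 0.0
```

Emit:
steer_hand --increments '{"sx": [0,0,0,0,0,0,0,0],"sy": [0,0,0,0,0,0,0,0],"sz": [-0.4,-1,-1.8,-2.8,-4,-5.2,-5.2,-5.2],"ax": [0,0,0,0,0,0,0,0],"ay": [0,0,0,0,0,0,0,0],"az": [0,0,0,0,0,0,0,0]}'

```text
time_s: 11.2
eef_pos: [555.2, -209.7, 413.4]
ee_rot: [-0.041, 0.787, 0.615, -0.032]
force: [-0.8, -0.2, -0.5]
grip_width: 0.399
grip_force: 0.0
```

Run:
```python
from g import *
s=ctrl.capture("side")[:,:,::-1];t=ctrl.capture("top")[:,:,::-1]
a=crop(s,260,290,125,150,4); b=crop(t,410,220,75,75,4)
cv2.imwrite("pics/j1.png",np.hstack([a,np.vstack([b,np.zeros((300,300,3),np.uint8)])]))
S=frameR(YAW,6)
C=[(-11,-37,124),(0,-37,124),(-11,37,124),(0,37,124),(-11,-37,20),(0,-37,20)]
print(proj("side",SO+S.apply(C)).round(1).tolist())
```

```text
[[347.6, 340.1], [356.6, 340.9], [347.1, 307.1], [355.1, 307.9], [339.3, 404.1], [347.5, 404.9]]
```

View pics/j1.png

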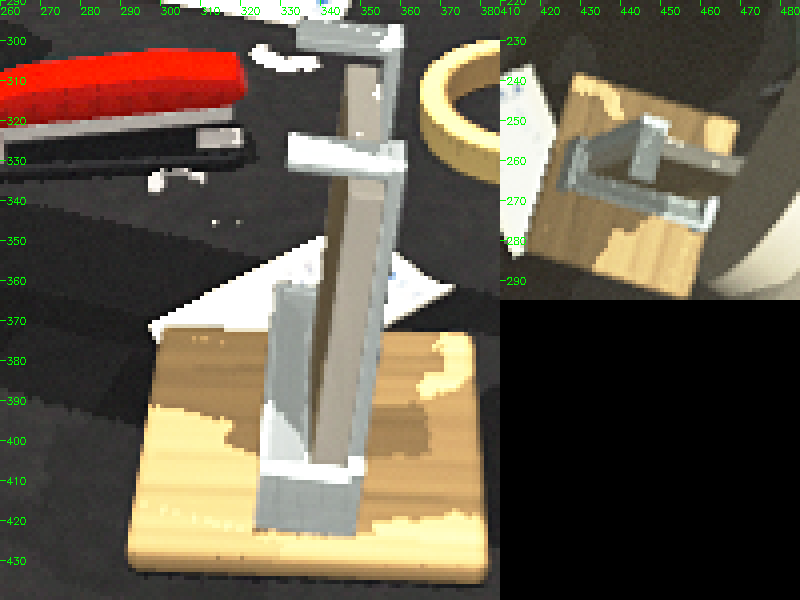

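The pad stands alone against the strips. Its near head corners are at about side (346,339) and (354.5,339), within 2 px of the seated prediction, and the stapler and tape look undisturbed. I'll hand in.

```bash
python3 -c "
from rig import ctrl
print(ctrl.finish_job())"
```

```text
the job is handed in; nothing more can be done
None
```

The pad is loaded in the counter frame, released, and handed in at about 11 s of the 46 s limit. In the last pictures it stood against both strips within about 2 mm of its seat and the stapler and tape looked unmoved; the hand-in returned no verdict.

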